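Mount the specimen carriage on the dovetail rail and clamp it

ROBOT

A 6-joint arm with a two-finger parallel gripper is mounted at the origin on the work surface. World frame = base frame: x ahead of the robot, y to its left, z up, the work surface at z = 0. Lengths are in mm, angles in degrees, forces in N, time in s.
With the tool pointing down it reaches from about 300 to 850 mm from the base axis. Payload 4.2 kg.
Tool frame: the origin (TCP) lies at the very end of the fingers, on their centre line; the grasp point (between the pads) lies env.grip_point_offset behind it (env.grip_point_offset is the distance from the TCP to the grasp point, in mm); z points along the fingers, y is the direction in which the jaws open and shut (so a half turn about z gives the same grasp; the last joint's range is limited). The gripper opens to 91 mm and grips with 3 to 60 N. Pads are 32 mm wide; open, the fingers measure 118 mm over their backs; the gripper's body (76 mm by 178 mm) begins 60 mm behind the grasp point.
Start: joints at [68.984, 18.312, 89.639, -0, 72.044, -1.146], TCP at [195.44, 540.783, 213.976] pointing down, gripper open.
Joint ranges: [-177.97, 177.97], [-48.28, 115.42], [12.27, 149.76], [-77.06, 257.06], [2.81, 150.46], [-146.56, 146.56]. Speed limits (degrees/s): [147.25, 147.25, 180, 180, 180, 180].

INTERFACE

Orientations are given as [roll, pitch, yaw] about the fixed x, y, z axes, in that order (R = Rz(yaw) Ry(pitch) Rx(roll)).
In Python, from workcell import env, grab_frame, camera_params gives the robot as it stands. The module is installed in compiled form; this text tells all that it offers.
- The arm moves only by the shell command python3 -m creep 'ROWS' [OPENING] [FORCE]. ROWS is a JSON object of lists of equal length, an entry for each row: "offset": the shift along the tool's x, y, z in m, a list of three; "rotation": the turn, a rotation vector about the tool's x, y, z in degrees, a list of three. A call has 1 to 5 rows; each row shifts and turns the commanded pose from where the row before left it, along the tool's axes as they then stand; what a row does not reach is not made up. A row lasts 1/8 s, in which the tool goes at most 62.5 mm and 10.7 degrees, less where a joint would pass 70% of its speed; a pose out of reach is approached as far as the arm can. A call is refused whole if a number of a shift passes 0.0625 or a number of a turn 10.7, either way. A call with a gripper value outside its range is refused whole. OPENING is the closure, from 0 (fully open) to 1 (shut), set as the call begins (- or left out, the last holds). The fingers move at their own pace and stop on an object; FORCE is the grip in N (left out, the last holds). Time passes only in rows, so rows that do not move let the fingers close. It gives the time, the measured TCP pose, the force and the opening at its end, in the units of the state.
- env.state(): the state, without advancing time (a new reading comes with each control period).
- grab_frame(name): name is "scene" or "top" or "wrist"; returns the picture (384x512x3 uint8, red, green, blue); there is no depth.
- camera_params(name): a dict with "mtx" (3x3 intrinsics, pixels), "k1" (the pictures are not rectified: a ray, as slopes to the right and down, at radius r is drawn at 1 + k1 r^2 times it, then the intrinsics apply), "R" (3x3) and "t" (3): a world point X has camera coordinates R X + t. Camera axes: x right, y down, z forward; pixel columns grow to the right and rows downward; lengths in mm; the calibration is good to about 2 mm. A picture is of the moment at which its call begins: read the wrist's pose just before it. camera_params takes no time and is no camera call; for the wrist camera it gives the pose at the moment of the call.
- env.job_done(): hands the job in, once; it reports no verdict.
The state is a dict: "time_s": time; "qpos": joint angles; "qvel": joint speeds; "effort": joint torques, N m; "ee_pos": TCP position; "ee_rot": TCP orientation; "force": force on the tool from outside, world axes, zero at the start; "torque": the same for the moment, N m; "gripper_width": finger opening in mm.
Only numpy, scipy, OpenCV 4.12 (cv2) and the standard library are available. Lean on these libraries where they do the work, as an engineer would, in place of code of your own. Each camera call takes 0.05 s, during which the arm holds its last target.

TASK

Slide the specimen carriage (the block with the grooved underside and the side knob) onto the dovetail rail from the rail's open, tapered end and press it gently but firmly up against the end stop. Then turn the carriage's side clamp knob clockwise until it is fully tight, so that the carriage stays against the stop, and let go. Never force it: if it binds, ease off; keep every push on the rail and stop under about 20 N, and leave everything else on the bench where it is.

Things in the scene. Friction and masses are not known exactly. Their poses are not given: they have to be found in the camera images.
- rail: fixed white rail foot, 160 x 100 x 10 mm, carrying a steel dovetail bar. Origin: centre of the foot's underside on the bench; x along the bar towards the stop, z up. The bar runs from x = -70 to +70 mm; its top, z = 46, is 36 mm wide, narrowing straight to 24 mm at z = 34; below it a riser 18 mm wide
- rail_entry (a point): on the foot's centre line, level with the bar's open end (x = -70), 39 mm above the bench; axes as the foot's. The bar is locked on a cross slide: parallel to x, but up to 7 mm to either side (y) of here, by an amount not reported: feel or look for it. Its first 12 mm taper from 32 mm wide and 44.5 mm high at the tip. The carriage goes on here, along +x
- stop: fixed dark bridge across the bar, 80 mm wide, top 60 mm above the bench, 15 mm thick, with rubber pads towards the open end; its place along the foot varies. Origin: on the foot's centre line, in the plane of the pads' face, at bench height; x as the foot's. With the carriage home the stem centre is at x = -32 mm here. Rigid, gives under 1 mm
- carriage_stem (a point): loose carriage, 0.3 to 0.6 kg: this point is the centre of its upright dark steel stem, the handle, 24 mm along x, 30 mm along y, 42 mm high; 51 mm above the carriage's underside, which stands on the bench at the start. x along the groove, z up. 83 mm above the bench when seated on the rail. It may go on either end first
- carriage_groove (a point): centre of the groove's flat ceiling, 14 mm above the carriage's underside; axes as the carriage. Body 64 x 64 mm (x, y), its top 16 mm above this point. The dovetail groove runs right through along x, 0.8 mm wider than the rail on each side, about 1.6 mm of lift before it binds; seated, this point is 46 mm above the bench
- specimen_disc (a point): top of the small steel specimen disc, 40 mm across, on the carriage's -y side, 52 mm from the stem's axis and 27 mm below the stem's centre: keep the fingers clear of it
- knob_bar (a point): centre of the bar grip of the black clamp knob on the ear at the carriage's +y side, 56 mm from the stem's axis and 4 mm lower than the stem's centre. Bar 32 mm long, 10 mm thick, 28 mm high, turning on an upright axis; it lies along this point's x axis, which is the carriage's x when the knob is at 0. The flat ear is 21 mm below this point
- clamp_knob (a joint): knob angle in rad, growing clockwise seen from above: 0 loose, 1.5 the hard end, fully tight; starts at 0 to 0.2; stiff (0.1 N m), stays where it is left. It moves a brass pad across the groove that touches the rail at about 1.2; past 0.5 before mounting it narrows the groove too much to go on
- flat_holder: look-alike to leave alone: a flat-bottomed holder with a dark steel foot 66 x 60 x 14 mm, a 22 x 30 mm aluminium stem and a white disc on top, 50 mm high; no groove and no knob. It and the carriage stand side by side on the bench in either order. Origin: centre of its underside
- dish: leave alone: a shallow clear glass dish, 90 mm across, 16 mm high; origin: centre of its underside
- objective: leave alone: a black lens barrel standing upright, 42 mm across, 50 mm high; origin: centre of its underside
- slide_box: leave alone: a flat white box, 90 x 170 x 32 mm; origin: centre of its underside
- forceps: leave alone: steel forceps lying flat, 130 mm long, 6 mm high; origin: centre, on the bench
- jar: leave alone: an amber glass jar, 48 mm across, 60 mm high; origin: centre of its underside
- dust_cap: leave alone: a flat grey plastic cap, 52 mm across, 16 mm high; origin: centre of its underside
Things that resemble listed ones, but are neither listed nor needed, are in the scene too. What is shaped like the part that bears carriage_stem but blue or brown is not meant.

How it is judged (in metres and radians):
On the way, in this order (a step that is already met when the one before it is completed fails the run):
1. the carriage is on the dovetail and pushed against the end stop with at least 4 N for 0.2 s, the knob still loose (below 0.5 rad) (x of carriage_stem in the frame of stop between -0.0335 and -0.0302 m and y of carriage_stem in the frame of rail between -0.0095 and 0.0095 m and z of carriage_stem in the frame of rail between 0.081 and 0.0855 m and angle between the x axis of carriage_stem and the x axis of rail, either way round below 0.05 rad and angle between carriage_stem's own z axis and vertical below 0.05 rad and contact force between carriage and stop above 4 N and value of joint clamp_knob below 0.5 rad), for 0.2 s.
2. the knob is turned tight (past 1.3 rad) with the carriage still within 1.5 mm of the stop (x of carriage_stem in the frame of stop between -0.0335 and -0.0302 m and y of carriage_stem in the frame of rail between -0.0095 and 0.0095 m and z of carriage_stem in the frame of rail between 0.081 and 0.0855 m and angle between the x axis of carriage_stem and the x axis of rail, either way round below 0.05 rad and angle between carriage_stem's own z axis and vertical below 0.05 rad and value of joint clamp_knob above 1.3 rad), for 0.2 s.
At the end, for the whole second after the job is handed in: the carriage sits on the dovetail (stem centre within 9.5 mm of the foot's centre line, wherever the bar stands, at 81 to 85.5 mm height, aligned within 0.05 rad, upright), within 1.5 mm of the stop's face, with the clamp knob past 1.3 rad, released and at rest (all of step 2 and linear speed of carriage below 0.01 m/s); the robot touches nothing.
It fails at once if while it is slid on, more than 3 mm from the stop, the carriage is forced on the rail with more than 30 N (contact force between carriage and rail above 30 N and x of carriage_stem in the frame of stop below -0.035 m).
It fails at once if the carriage is pushed against the stop with more than 25 N (contact force between carriage and stop above 25 N).
It fails at once if a bystander is moved by more than 20 mm (distance of any of flat_holder, dish, objective, slide_box, forceps, jar, dust_cap from where it was at the start of the episode above 0.02 m).
It also fails if it takes over 72 s, if anything falls off the work surface, if the arm or the gripper's body presses on something with over 40 N, if the wrist force passes 120 N, or if a joint passes its speed limit or range.

## Working session

There is one attempt and no reset: what is moved stays moved. The work goes in short steps, Python scripts to look and compute and a shell command to move; the robot and the scene stay as the last step left them, time stands still between calls to the robot, and variables do not carry over. Pictures are saved under pics/ and viewed, and the job is handed in when it is done.

```bash
mkdir -p pics; ls; python3 - <<'E'
from workcell import env, grab_frame, camera_params
import cv2
s=env.state(); print(s); print(env.grip_point_offset)
for n in ["scene","top","wrist"]:
    p=camera_params(n); print(n,p)
    cv2.imwrite(f"pics/{n}0.png",cv2.resize(grab_frame(n)[:,:,::-1],(800,600),interpolation=cv2.INTER_CUBIC))
    cv2.imwrite(f"pics/{n}0raw.png",grab_frame(n)[:,:,::-1])
E
```

```text
pics
{'time_s': 0.0, 'qpos': array([ 6.89840870e+01,  1.83496949e+01,  8.97050018e+01,  2.04038492e-03,
        7.20441365e+01, -1.14595869e+00]), 'qvel': array([-0.1012183 ,  0.02132666,  0.02302422, -0.01219774,  0.093811  ,
       -0.01501141]), 'effort': array([-4.43213594e-04, -4.12456870e+01, -2.31971008e+01,  7.28218001e-02,
        4.58362768e-02, -1.51452000e-04]), 'ee_pos': array([195.24490521, 540.30687103, 213.14930864]), 'ee_rot': array([-1.79901225e+02, -3.91613716e-03,  1.60129412e+02]), 'force': array([ 0.29777655, -0.20285068, -0.32168477]), 'torque': array([0.00704452, 0.01270869, 0.00157229]), 'gripper_width': 91.02368524732489}
18.8
scene {'mtx': array([[362.64620933,   0.        , 262.69083345],
       [  0.        , 362.64620933, 200.1077637 ],
       [  0.        ,   0.        ,   1.        ]]), 'k1': 0.00551722928907889, 'R': array([[ 0.88007475,  0.47466652, -0.01265448],
       [ 0.3485918 , -0.66395745, -0.66154687],
       [-0.32241619,  0.57779945, -0.74979704]]), 't': array([-488.07099618, -163.34217833, 1286.83904581])}
top {'mtx': array([[388.26187506,   0.        , 248.85531157],
       [  0.        , 388.26187506, 191.53982756],
       [  0.        ,   0.        ,   1.        ]]), 'k1': 0.00678921126091197, 'R': array([[-0.01961924, -0.99978508, -0.00669954],
       [-0.98500816,  0.02047706, -0.17128813],
       [ 0.1713885 ,  0.00323855, -0.9851982 ]]), 't': array([  30.96513291,  555.12271389, 1155.0992713 ])}
wrist {'mtx': array([[345.20756587,   0.        , 257.09929945],
       [  0.        , 345.20756587, 192.50524636],
       [  0.        ,   0.        ,   1.        ]]), 'k1': -0.08979338724643529, 'R': array([[ 3.40363401e-01,  9.40293953e-01, -1.94914335e-04],
       [ 9.12795789e-01, -3.30359960e-01,  2.40137761e-01],
       [ 2.25735693e-01, -8.19120220e-02, -9.70738800e-01]]), 't': array([-574.65845602,  -27.33552743,  388.90677618])}
```

View pics/scene0.png

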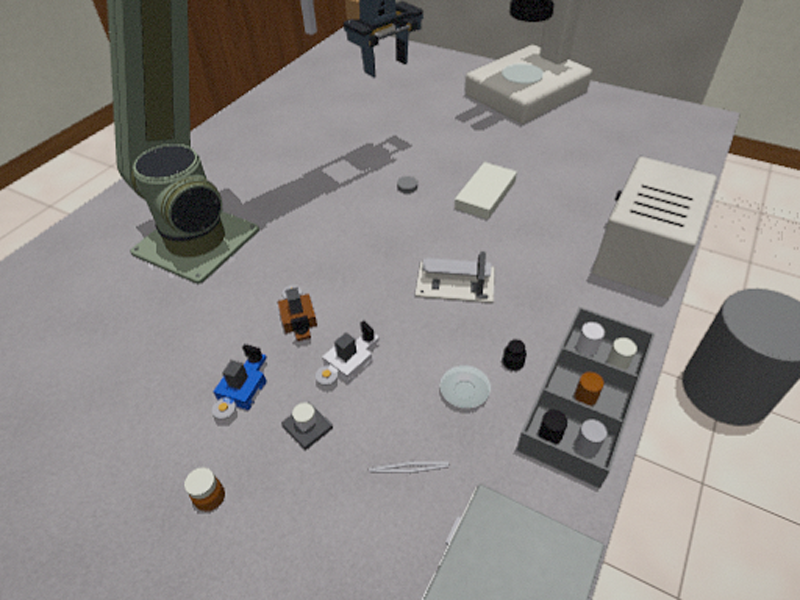

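View pics/top0.png

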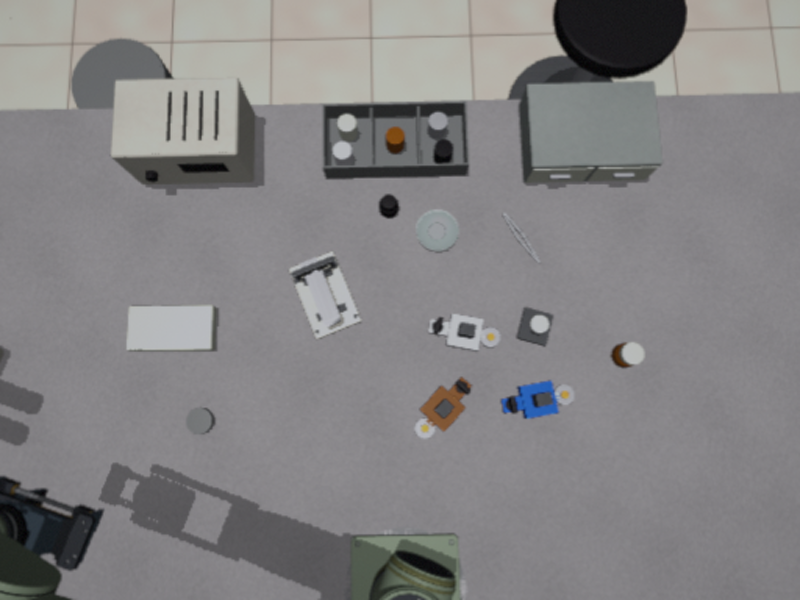

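View pics/wrist0.png

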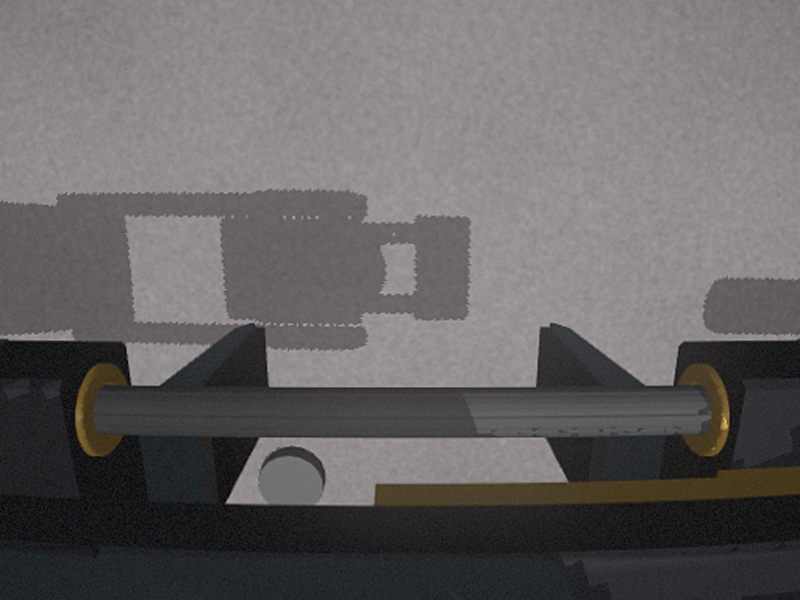

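White carriage: top picture (467,330), knob (437,326), disc (490,338). Things that could be mistaken for it are the blue one at (540,400), the brown one at (443,408) and the flat holder at (536,325). The rail runs from its open end at about (338,330) to the stop at (313,265). Close crop next, plus first estimates.

```bash
cat > h.py <<'E'
import numpy as np, cv2
from workcell import env, grab_frame, camera_params
def ray(p,uv):
    K=p["mtx"];x=(uv[0]-K[0,2])/K[0,0];y=(uv[1]-K[1,2])/K[1,1]
    rd=np.hypot(x,y);r=rd
    for _ in range(20): r=rd/(1+p["k1"]*r*r)
    s=r/rd if rd>0 else 1
    d=p["R"].T@np.array([x*s,y*s,1]); o=-p["R"].T@p["t"]; return o,d
def onz(p,uv,z):
    o,d=ray(p,uv); return o+d*(z-o[2])/d[2]
def proj(p,X):
    c=p["R"]@np.asarray(X,float)+p["t"]; x,y=c[0]/c[2],c[1]/c[2]; f=1+p["k1"]*(x*x+y*y)
    return p["mtx"][:2,:2]@np.array([x*f,y*f])+p["mtx"][:2,2]
E
python3 - <<'E'
from h import *
p=camera_params("top"); k=.64
for n,(u,v),z in [("stem",(467,329),72),("knob",(437,325),60),("disc",(490,338),24),("railtip",(338,330),46),("foot",(333,331),10),
  ("footA",(320,338),10),("footB",(360,320),10),("footC",(333,253),10),("footD",(290,272),10)]:
    print(n,onz(p,(u*k,v*k),z).round(1))
im=cv2.imread("pics/top0raw.png")
cv2.imwrite("pics/top_crop.png",cv2.resize(im[150:290,170:410],None,fx=3.3,fy=3.3,interpolation=cv2.INTER_CUBIC))
E
```

```text
stem [ 490.3 -129.6   72. ]
knob [500.8 -73.1  60. ]
disc [ 477.1 -180.8   24. ]
railtip [496.6 121.1  46. ]
foot [499.3 134.4  10. ]
footA [485.6 160.8  10. ]
footB [520.7  79.4  10. ]
footC [662.1 133.8  10. ]
footD [623.7 222.8  10. ]
```

View pics/top_crop.png

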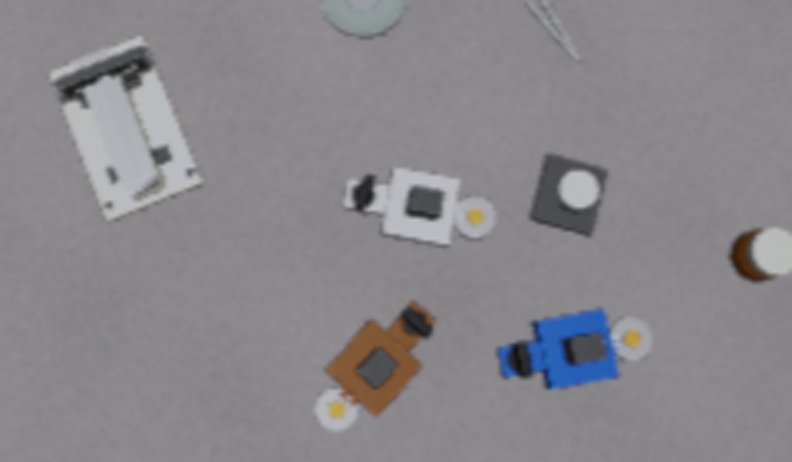

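The crop confirms it: the white body with grey stem, black knob on the left and disc with an amber centre is the carriage (the blue one, the brown one and the flat holder are not). I'll rotate to the rail yaw and look at the rail from above with the wrist camera.

```bash
python3 -m creep '{"offset":[[0,0,0],[0,0,0],[0,0,0],[0,0,0],[0,0,0]],"rotation":[[0,0,9.2],[0,0,9.2],[0,0,9.2],[0,0,9.2],[0,0,9.2]]}' 0
python3 -m creep '{"offset":[[-0.0575,0.0184,0],[-0.0575,0.0184,0],[-0.0575,0.0184,0],[-0.0575,0.0184,0],[-0.0575,0.0184,0]],"rotation":[[0,0,0],[0,0,0],[0,0,0],[0,0,0],[0,0,0]]}'
python3 -m creep '{"offset":[[-0.0575,0.0184,0],[-0.0575,0.0184,0],[-0.0575,0.0184,0],[-0.0575,0.0184,0],[-0.0575,0.0184,0]],"rotation":[[0,0,0],[0,0,0],[0,0,0],[0,0,0],[0,0,0]]}'
python3 -m creep '{"offset":[[0,0,0],[0,0,0]],"rotation":[[0,0,0],[0,0,0]]}'
python3 - <<'E'
from h import *
p=camera_params("wrist"); im=grab_frame("wrist")[:,:,::-1]
import pickle; pickle.dump(p,open("pics/w1.pkl","wb"))
cv2.imwrite("pics/w1raw.png",im); cv2.imwrite("pics/w1.png",cv2.resize(im,(800,600),interpolation=cv2.INTER_CUBIC))
E
```

```text
time_s: 0.92
ee_pos: [195.4, 540.7, 213.9]
ee_rot: [-180.0, 0.0, 113.8]
force: [-0.3, 0.5, -0.1]
gripper_width: 91.2
time_s: 1.55
ee_pos: [398.0, 314.5, 214.1]
ee_rot: [180.0, -0.0, 114.1]
force: [1.1, -0.1, -0.0]
gripper_width: 91.4
time_s: 2.17
ee_pos: [599.6, 89.6, 214.0]
ee_rot: [180.0, -0.0, 114.1]
force: [0.3, 0.6, 0.8]
gripper_width: 91.2
time_s: 2.42
ee_pos: [597.9, 91.4, 213.6]
ee_rot: [-179.9, -0.1, 114.1]
force: [0.2, -0.0, 0.4]
gripper_width: 91.2
```

View pics/w1.png

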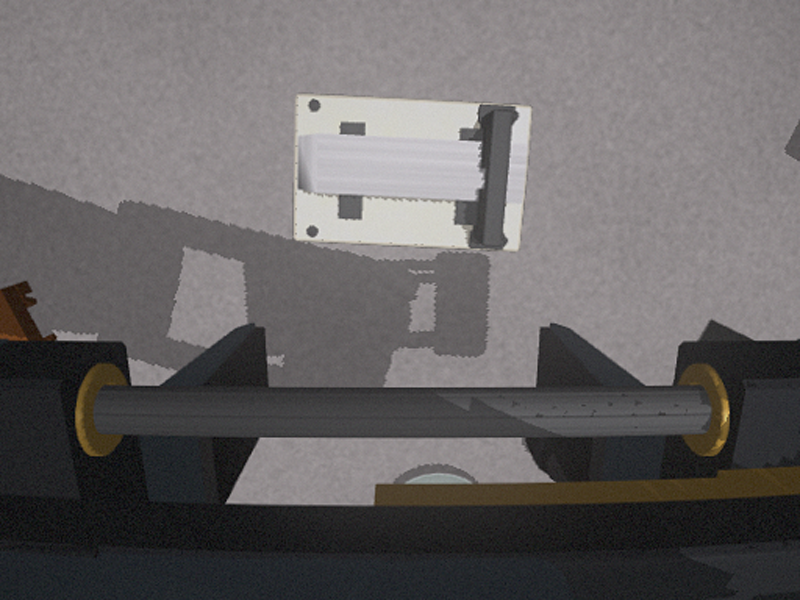

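The rail is seen clearly: foot corners at (296,95), (531,104), (519,250), (295,239); bar from x=300 to the stop bridge at x≈480–515. I'll measure it from the raw image.

```bash
python3 - <<'E'
import cv2
im=cv2.imread("pics/w1raw.png")
c=im[50:170,180:350]
cv2.imwrite("pics/w1c.png",cv2.resize(c,None,fx=4.7,fy=4.7,interpolation=cv2.INTER_CUBIC))
E
```

```text
(no output)
```

View pics/w1c.png

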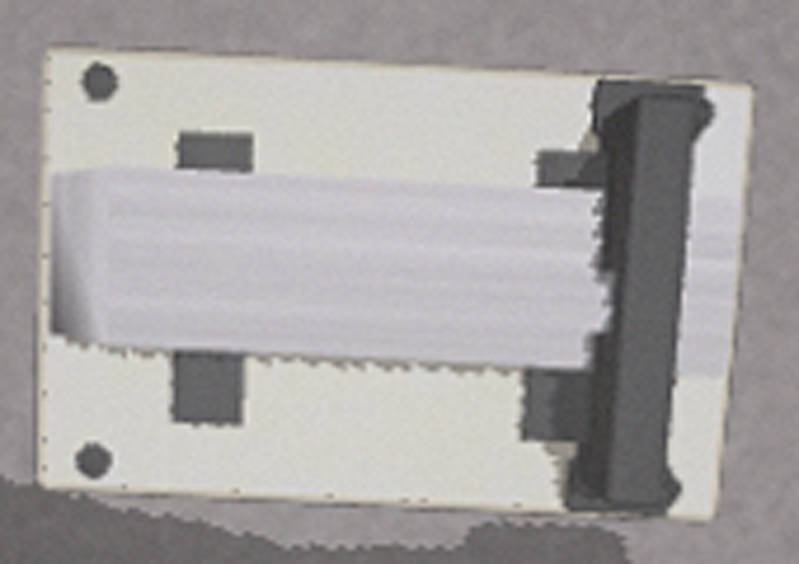

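```bash
python3 - <<'E'
from h import *
import pickle
p=pickle.load(open("pics/w1.pkl","rb"))
def W(c,z): return onz(p,((c[0]+.5)/4.7-.5+180,(c[1]+.5)/4.7-.5+50),z)[:2]
A,B,C,D=[W(c,10) for c in [(45,48),(753,83),(712,521),(40,487)]]
print("corners",A,B,C,D,"L",np.linalg.norm(B-A),np.linalg.norm(C-D),"W",np.linalg.norm(A-D),np.linalg.norm(B-C))
ctr=(A+B+C+D)/4; ax=(B-A)+(C-D); yaw=np.arctan2(ax[1],ax[0]); print("ctr",ctr,"yaw",np.degrees(yaw))
ex=np.array([np.cos(yaw),np.sin(yaw)]);ey=np.array([-ex[1],ex[0]])
def loc(c,z): q=W(c,z)-ctr; return np.array([q@ex,q@ey]).round(1)
for n,c,z in [("up0",(110,170),46),("up1",(580,188),46),("lo0",(110,347),46),("lo1",(580,368),46),("tipup",(52,172),44.5),("tiplo",(50,333),44.5),("stopT",(638,97),60),("stopB",(610,500),60),("stopT2",(704,97),60),("stopB2",(670,500),60)]: print(n,loc(c,z))
E
```

```text
corners [486.68560733 169.03351342] [632.58066459 226.26394618] [668.01629493 134.59511381] [521.98901737  78.0740418 ] L 156.71850614113092 156.58415428428629 W 97.57026308530503 98.27949290863437
ctr [577.31789605 151.9916538 ] yaw 21.289051467024976
up0 [-57.8  21.1]
up1 [37.1 22.1]
lo0 [-57.1 -14.2]
lo1 [ 39.8 -13.9]
tipup [-69.8  20.3]
tiplo [-69.8 -12. ]
stopT [45.2 38.9]
stopB [ 45.9 -39.1]
stopT2 [58.  39.7]
stopB2 [ 58.1 -38.4]
```

```bash
python3 -m creep '{"offset":[[0,0,0],[0,0,0],[0,0,0],[0,0,0]],"rotation":[[0,0,9],[0,0,9],[0,0,9],[0,0,9]]}' 0
python3 -m creep '{"offset":[[-0.061,-0.012,0],[-0.061,-0.012,0],[-0.061,-0.012,0],[-0.061,-0.012,0],[-0.061,-0.012,0]],"rotation":[[0,0,0],[0,0,0],[0,0,0],[0,0,0],[0,0,0]]}'
python3 -m creep '{"offset":[[0,0,0],[0,0,0]],"rotation":[[0,0,0],[0,0,0]]}'
cat > snap.py <<'E'
from h import *
import pickle,sys
n=sys.argv[1]
print(env.state()["ee_pos"].round(1),env.state()["ee_rot"].round(2))
p=camera_params("wrist"); im=grab_frame("wrist")[:,:,::-1]
pickle.dump(p,open(f"pics/{n}.pkl","wb"))
cv2.imwrite(f"pics/{n}raw.png",im); cv2.imwrite(f"pics/{n}.png",cv2.resize(im,(800,600),interpolation=cv2.INTER_CUBIC))
E
python3 snap.py w2
```

```text
time_s: 2.98
ee_pos: [597.3, 93.0, 214.3]
ee_rot: [-180.0, -0.0, 78.0]
force: [-0.6, -0.6, 0.5]
gripper_width: 91.2
time_s: 3.6
ee_pos: [475.9, -194.8, 214.5]
ee_rot: [179.9, -0.0, 78.3]
force: [0.5, -0.2, -0.8]
gripper_width: 91.3
time_s: 3.85
ee_pos: [477.0, -193.5, 214.2]
ee_rot: [180.0, -0.0, 78.2]
force: [0.6, -0.9, 0.1]
gripper_width: 91.2
[ 477.  -193.5  214.2] [ 1.7997e+02 -5.0000e-02  7.8180e+01]
```

View pics/w2.png

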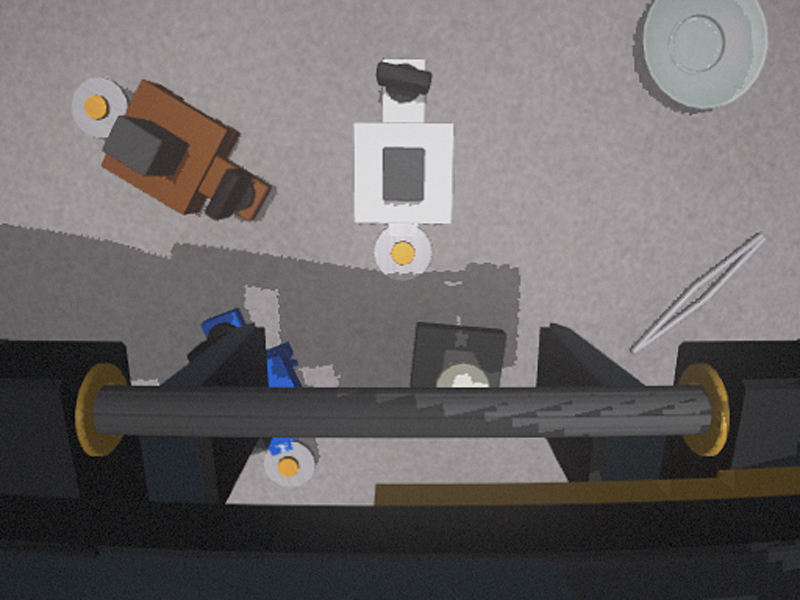

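The carriage is almost square in the view: body (355,124)–(452,222), stem top (383,148)–(424,201), knob (404,78), disc (403,253). Brown and blue decoys sit to the left, the flat holder at (460,355).

```bash
python3 - <<'E'
from h import *
import pickle
im=cv2.imread("pics/w2raw.png"); p=pickle.load(open("pics/w2.pkl","rb"))
hsv=cv2.cvtColor(im,cv2.COLOR_BGR2HSV); 
c=im[30:185,200:315]; cv2.imwrite("pics/w2c.png",cv2.resize(c,None,fx=3.8,fy=3.8,interpolation=cv2.INTER_CUBIC))
# stem: dark blob in body
g=cv2.cvtColor(im,cv2.COLOR_BGR2GRAY)
win=np.zeros_like(g); win[85:137,232:286]=1
m=((g<110)&(win>0)).astype(np.uint8)
cs=max(cv2.findContours(m,0,1)[0],key=cv2.contourArea); r=cv2.minAreaRect(cs); print("stem px",r)
box=cv2.boxPoints(r); w=np.array([onz(p,b,72)[:2] for b in box]); print(w.round(1), w.mean(0).round(1),[np.linalg.norm(w[i]-w[i-1]).round(1) for i in range(4)])
win[:]=0; win[70:150,220:298]=1
m=((g>165)&(win>0)).astype(np.uint8); m=cv2.morphologyEx(m,cv2.MORPH_OPEN,np.ones((9,9)))
cs=max(cv2.findContours(m,0,1)[0],key=cv2.contourArea); r=cv2.minAreaRect(cs); print("body",r)
box=cv2.boxPoints(r); w=np.array([onz(p,b,30)[:2] for b in box]); print(w.round(1), w.mean(0).round(1),[np.linalg.norm(w[i]-w[i-1]).round(1) for i in range(4)])
for i in range(4): d=w[i]-w[i-1]; print(np.degrees(np.arctan2(d[1],d[0])).round(2))
m=cv2.inRange(hsv,(15,120,120),(30,255,255)); m[:,:230]=0;m[:, 290:]=0
M=cv2.moments(m[:190],True); u=(M['m10']/M['m00'],M['m01']/M['m00']); print("disc",u,onz(p,u,24).round(1))
E
```

```text
stem px ((258.0, 111.5), (33.0, 26.0), 90.0)
[[ 483.5 -114.8]
 [ 505.8 -119.5]
 [ 500.1 -147.7]
 [ 477.4 -142.9]] [ 491.7 -131.3] [np.float64(28.8), np.float64(22.8), np.float64(28.8), np.float64(23.3)]
body ((258.0, 109.5), (79.0, 64.0), 90.0)
[[ 469.3  -85.6]
 [ 531.   -98.5]
 [ 516.3 -175.3]
 [ 451.9 -161.7]] [ 492.1 -130.3] [np.float64(78.1), np.float64(63.0), np.float64(78.2), np.float64(65.8)]
77.15
-11.83
-100.79
168.14
disc (257.39877300613495, 161.62576687116564) [ 480.6 -182.1   24. ]
```

View pics/w2c.png

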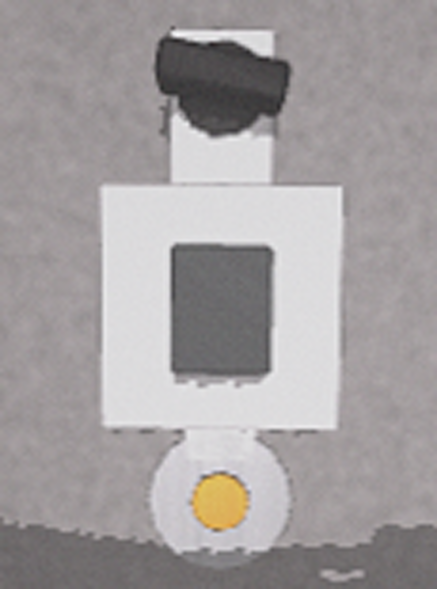

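```bash
python3 -m creep '{"offset":[[0.032,0.0008,0],[0.032,0.0009,0],[0,0,0.055],[0,0,0.055],[0,0,0.04]],"rotation":[[0,0,0],[0,0,0],[0,0,0],[0,0,0],[0,0,0]]}' 0
python3 -m creep '{"offset":[[0,0,0.014],[0,0,0.013],[0,0,0],[0,0,0]],"rotation":[[0,0,0],[0,0,0],[0,0,0],[0,0,0]]}'
python3 snap.py w3
```

```text
time_s: 4.53
ee_pos: [491.5, -129.9, 62.0]
ee_rot: [-179.9, -0.0, 78.4]
force: [0.2, 0.4, 0.3]
gripper_width: 91.5
time_s: 5.03
ee_pos: [492.8, -132.8, 38.1]
ee_rot: [179.9, 0.0, 78.1]
force: [0.4, 0.4, 0.2]
gripper_width: 91.1
[ 492.8 -132.8   38.1] [179.85   0.    78.14]
```

View pics/w3.png

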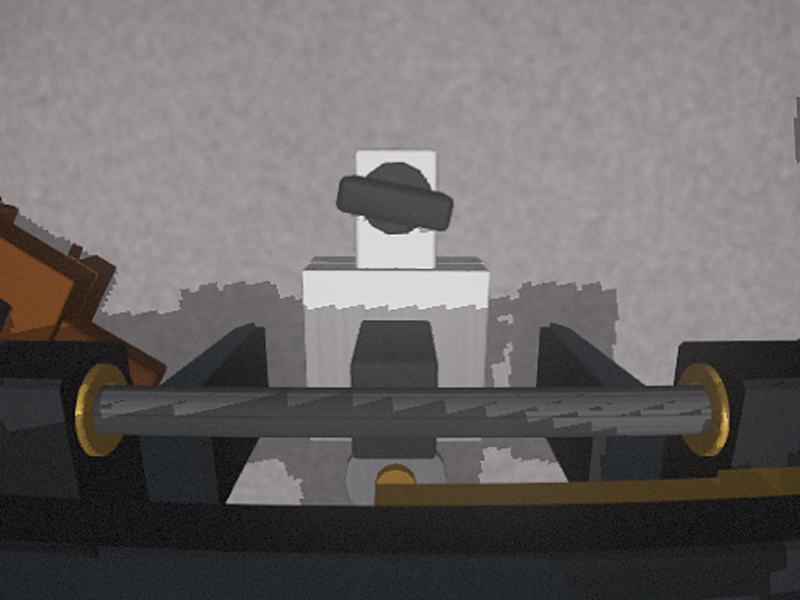

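The stem sits between the fingers, with the knob clear at (395,203). Closing now.

```bash
python3 -m creep '{"offset":[[0,0,0],[0,0,0],[0,0,0],[0,0,0],[0,0,0]],"rotation":[[0,0,0],[0,0,0],[0,0,0],[0,0,0],[0,0,0]]}' 1 35
python3 -m creep '{"offset":[[0,0,0],[0,0,0],[0,0,0]],"rotation":[[0,0,0],[0,0,0],[0,0,0]]}' 
python3 snap.py w4
```

```text
time_s: 5.7
ee_pos: [491.8, -132.6, 36.9]
ee_rot: [-180.0, -0.0, 78.1]
force: [-1.0, 0.6, -0.3]
gripper_width: 44.4
time_s: 6.08
ee_pos: [490.8, -132.4, 36.8]
ee_rot: [-179.9, -0.0, 78.1]
force: [-3.3, 0.7, 3.0]
gripper_width: 23.8
[ 490.8 -132.4   36.8] [-179.88   -0.     78.13]
```

View pics/w4.png

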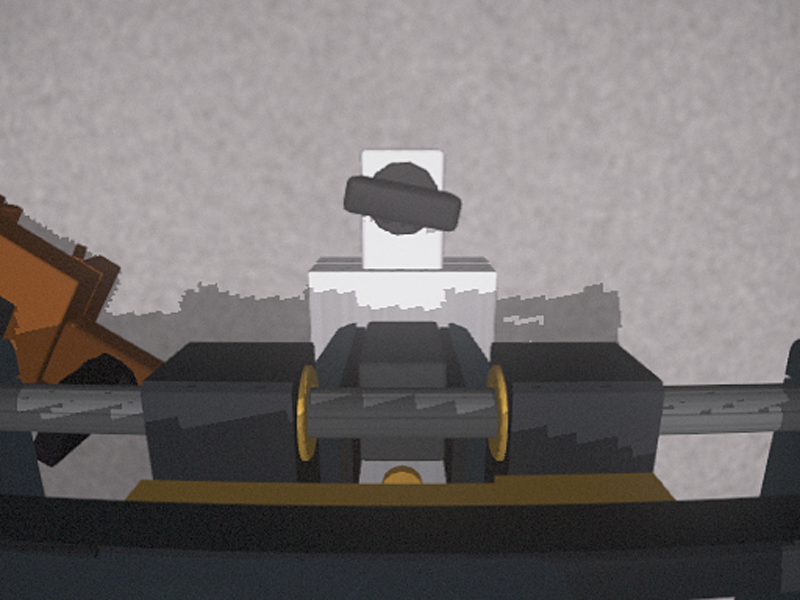

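Gripped (23.8 mm). Next: the bar's side edges by colour (lavender vs cream), and the carriage's offset in the hand.

```bash
python3 - <<'E'
from h import *
import pickle
p=pickle.load(open("pics/w1.pkl","rb")); im=cv2.imread("pics/w1raw.png").astype(float)
d=cv2.GaussianBlur(im[:,:,0]-im[:,:,2],(3,3),0)  # B-R
U=[];L=[]
for u in list(range(207,217))+list(range(236,292)):
    col=d[62:160,u]; bar=col>(-1 if False else 2)
    # central run containing row ~104
    r=104-62; a=r
    while bar[a-1]: a-=1
    b=r
    while bar[b+1]: b+=1
    U.append((u,a+62-.5)); L.append((u,b+62+.5))
print(d[70:150:4,250].round(0))
for n,E in (("U",U),("L",L)):
    W=np.array([onz(p,e,46)[:2] for e in E]); c=np.median(W,0); 
    k=cv2.fitLine(W.astype(np.float32),cv2.DIST_HUBER,0,.01,.01).ravel(); v=k[:2]*np.sign(k[0]); print(n,"yaw",np.degrees(np.arctan2(v[1],v[0])).round(2),"pt",k[2:].round(2), "y at 21.5 frame", (np.array([-np.sin(np.radians(21.5)),np.cos(np.radians(21.5))])@k[2:]).round(2))
# knob in hand
p=pickle.load(open("pics/w4.pkl","rb"))
im=cv2.imread("pics/w4raw.png"); g=cv2.cvtColor(im,cv2.COLOR_BGR2GRAY)
X=onz(p,(402*.64,203*.64),61); t=np.array([490.8,-132.4]); y=np.radians(78.13)
q=X[:2]-t; print("knob tool xy",q@[np.cos(y),np.sin(y)],q@[np.sin(y),-np.cos(y)])
for nm,px,z in [("bodyTL",(311,272),30),("bodyTR",(496,272),30),("earTL",(362,151),26),("earTR",(443,151),26)]:
    q=onz(p,(px[0]*.64,px[1]*.64),z)[:2]-t; print(nm,q@[np.cos(y),np.sin(y)],q@[np.sin(y),-np.cos(y)])
E
```

```text
[ -6.  -7.  -8. -10. -10.   2.   2.   1.   2.   2.   2.   2.   1.   2.
  -8.  -9.  -8.  -7.  -7.  -7.]
U yaw 22.65 pt [561.39 153.95] y at 21.5 frame -62.52
L yaw 23.74 pt [575.48 157.98] y at 21.5 frame -63.92
knob tool xy 57.86357724649715 0.6755270531066788
bodyTL 33.19068138670313 -29.84319720215478
bodyTR 33.17389807101865 32.16122551772776
earTL 72.61713102317012 -12.387823184355545
earTR 72.60620350678148 14.05301352741475
```

```bash
python3 - <<'E'
from h import *
import pickle
p=pickle.load(open("pics/w1.pkl","rb")); im=cv2.imread("pics/w1raw.png").astype(float)
d=cv2.GaussianBlur(im[:,:,0]-im[:,:,2],(3,3),0)
U=[];L=[];th=-3.5
for u in list(range(207,217))+list(range(236,290)):
    a=b=104
    while d[a-1,u]>th: a-=1
    while d[b+1,u]>th: b+=1
    U.append((u,a-(d[a,u]-th)/(d[a,u]-d[a-1,u]))); L.append((u,b+(d[b,u]-th)/(d[b,u]-d[b+1,u])))
n=np.array([-np.sin(np.radians(21.5)),np.cos(np.radians(21.5))])
for nm,E in (("U",U),("L",L)):
    W=np.array([onz(p,e,46)[:2] for e in E]); 
    k=cv2.fitLine(W.astype(np.float32),cv2.DIST_HUBER,0,.01,.01).ravel(); v=k[:2]*np.sign(k[0]); print(nm,"yaw",np.degrees(np.arctan2(v[1],v[0])).round(2),"pt",k[2:].round(2),"n:",np.median(W@n).round(2), (W@n)[[0,5,20,40,60]].round(1))
E
```

```text
U yaw 21.68 pt [566.03 171.35] n: -48.01 [-47.4 -48.  -48.3 -48.3 -47.8]
L yaw 21.31 pt [566.83 133.02] n: -84.01 [-83.8 -83.9 -83.9 -84.  -84.2]
```

Bar width comes out at 36.0 mm, which matches the given size. Yaw is 21.5°, centre line at n = −66.0. Lift, rotate and carry to about 20 mm ahead of the tip.

```bash
python3 -m creep '{"offset":[[0,0,-0.02],[0,0,-0.042],[0,0,-0.042]],"rotation":[[0,0,0],[0,0,0],[0,0,0]]}'
python3 -m creep '{"offset":[[0,0,0],[0,0,0],[0,0,0],[0,0,0],[0,0,0]],"rotation":[[0,0,-6.7],[0,0,-6.7],[0,0,-6.7],[0,0,-6.7],[0,0,-6.6]]}'
python3 -m creep '{"offset":[[0.03,0.008,0],[0.053,0.0142,0],[0.06,0.0161,0],[0.05,0.0133,0],[0.0425,0.0112,0]],"rotation":[[0,0,0],[0,0,0],[0,0,0],[0,0,0],[0,0,0]]}'
python3 -m creep '{"offset":[[0,0,0],[0,0,0],[0,0,0]],"rotation":[[0,0,0],[0,0,0],[0,0,0]]}'
python3 - <<'E'
from h import *
s=env.state();e=np.array([.9304,.3665]);n=np.array([-.3665,.9304]);x=s["ee_pos"]
print(x.round(2),s["ee_rot"].round(2),"s",x[:2]@e,"n",x[:2]@n,s["force"].round(2),s["torque"].round(2))
E
python3 snap.py w5
```

```text
time_s: 6.5
ee_pos: [491.3, -132.4, 140.8]
ee_rot: [-179.9, -0.0, 78.1]
force: [1.3, -0.4, -5.9]
gripper_width: 23.4
time_s: 7.12
ee_pos: [491.4, -132.4, 139.8]
ee_rot: [-179.9, -0.1, 111.7]
force: [-0.8, -0.1, -6.1]
gripper_width: 23.9
time_s: 7.75
ee_pos: [463.0, 111.4, 140.1]
ee_rot: [-180.0, -0.0, 111.6]
force: [0.7, -0.4, -5.6]
gripper_width: 23.9
time_s: 8.12
ee_pos: [463.8, 108.5, 140.6]
ee_rot: [-180.0, 0.0, 111.5]
force: [0.1, -0.7, -5.2]
gripper_width: 23.7
[463.8  108.52 140.58] [-1.7997e+02  1.0000e-02  1.1145e+02] s 471.2895591533114 n -69.01308762329423 [ 0.09 -0.66 -5.18] [-0.15  0.03 -0.04]
[463.8 108.5 140.6] [-1.7997e+02  1.0000e-02  1.1145e+02]
```

View pics/w5.png

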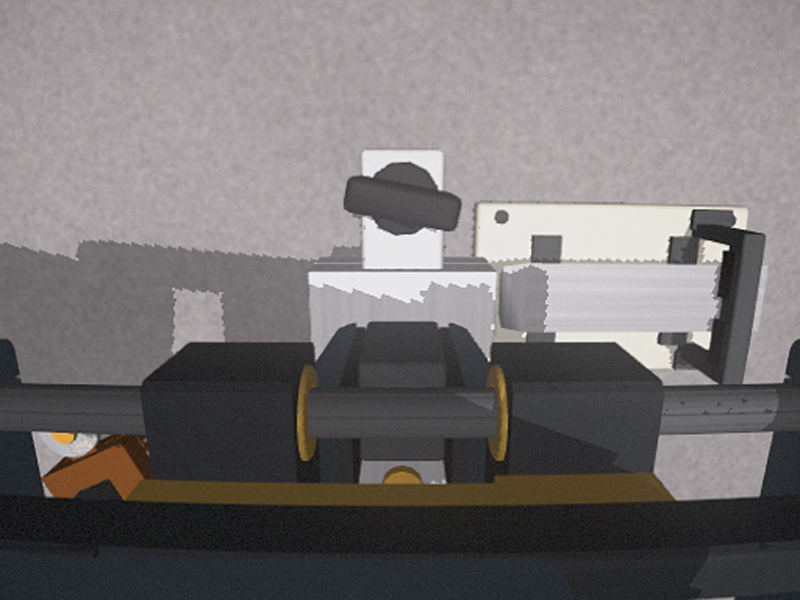

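The bar is visible right beside the carriage. Cross-checking its centre line from this pose and the noise in the pose readings.

```bash
cat > bar.py <<'E'
from h import *
import pickle,sys
def bar(nm,u0,u1,r0,th=-3.5):
    p=pickle.load(open(f"pics/{nm}.pkl","rb")); im=cv2.imread(f"pics/{nm}raw.png").astype(float)
    d=cv2.GaussianBlur(im[:,:,0]-im[:,:,2],(3,3),0); g=cv2.GaussianBlur(im.mean(2),(3,3),0)
    n=np.array([-np.sin(np.radians(21.5)),np.cos(np.radians(21.5))]);R=[]
    for u in range(u0,u1):
        a=b=r0
        while d[a-1,u]>th: a-=1
        while d[b+1,u]>th: b+=1
        q=[onz(p,e,46)[:2]@n for e in ((u,a-(d[a,u]-th)/(d[a,u]-d[a-1,u])),(u,b+(d[b,u]-th)/(d[b,u]-d[b+1,u])))]
        R.append(q)
    R=np.array(R); print("U",np.median(R[:,0]).round(2),"L",np.median(R[:,1]).round(2),"n mid",np.median(R.mean(1)).round(2)); print(R[::8].round(1).tolist())
bar(sys.argv[1],int(sys.argv[2]),int(sys.argv[3]),int(sys.argv[4]))
E
python3 bar.py w5 352 440 190
python3 - <<'E'
from h import *
n=np.array([-.3665,.9304])
for _ in range(4):
    grab_frame("wrist"); x=env.state()["ee_pos"]; print(x.round(2),(x[:2]@n).round(2))
E
```

```text
U -48.59 L -83.84 n mid -66.2
[[-34.7, -166.6], [-48.6, -83.7], [-48.6, -83.8], [-48.6, -83.6], [-48.6, -84.1], [-48.7, -83.7], [-48.6, -83.6], [-48.6, -83.7], [-48.6, -83.9], [-48.8, -91.0], [-34.8, -91.3]]
[463.91 108.55 140.78] -69.03
[463.92 108.66 140.85] -68.93
[463.94 108.77 140.9 ] -68.83
[463.89 108.9  140.92] -68.7
```

```bash
cat > st.py <<'E'
from h import *
for _ in range(2): grab_frame("wrist")
s=env.state();e=np.array([.9304,.3665]);n=np.array([-.3665,.9304]);x=s["ee_pos"];f=s["force"];t=s["torque"]
print("t",round(s["time_s"],2),"z",x[2].round(2),s["ee_rot"].round(2),"s %.2f n %.2f"%(x[:2]@e,x[:2]@n),"F s %.1f n %.1f z %.1f"%(f[:2]@e,f[:2]@n,f[2]),"T s %.2f n %.2f z %.2f"%(t[:2]@e,t[:2]@n,t[2]),"w",round(s["gripper_width"],1))
E
python3 -m creep '{"offset":[[0.0015,0,0.01],[0,0,0.035],[0,0,0.02],[0,0,0.0062],[0,0,0]],"rotation":[[0,0,0],[0,0,0],[0,0,0],[0,0,0],[0,0,0]]}'
python3 -m creep '{"offset":[[0,0,0],[0,0,0]],"rotation":[[0,0,0],[0,0,0]]}'
python3 st.py; python3 snap.py w6; python3 st.py
```

```text
time_s: 9.0
ee_pos: [463.3, 110.9, 69.6]
ee_rot: [-180.0, -0.0, 111.5]
force: [-0.1, 0.2, -4.7]
gripper_width: 23.6
time_s: 9.25
ee_pos: [463.8, 111.1, 70.5]
ee_rot: [179.9, 0.0, 111.5]
force: [0.3, 0.1, -5.0]
gripper_width: 23.9
t 9.35 z 70.3 [1.7993e+02 1.0000e-02 1.1153e+02] s 472.01 n -66.64 F s 0.0 n 1.1 z -5.4 T s -0.04 n 0.06 z -0.03 w 23.6
[463.6 111.   70.3] [1.7993e+02 1.0000e-02 1.1153e+02]
t 9.5 z 69.98 [179.97   0.   111.53] s 471.74 n -66.58 F s -0.3 n 0.0 z -5.2 T s -0.10 n 0.08 z -0.02 w 23.7
```

View pics/w6.png

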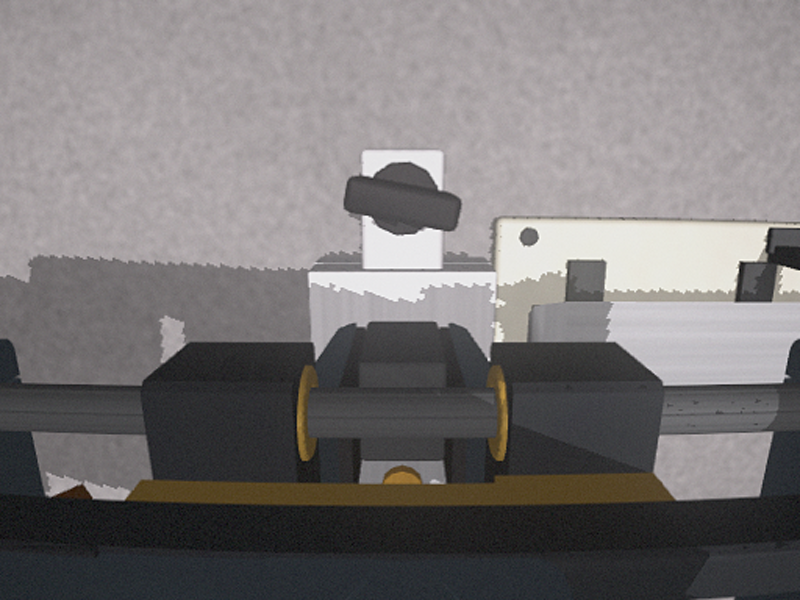

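Bar upper edge is at row 303 (col 620–760), body far edge at row 272. I'll compare both in the tool frame of this one image.

```bash
cat > rel.py <<'E'
from h import *
import pickle,sys
nm=sys.argv[1]; tcp=np.array([float(v) for v in sys.argv[2:5]]); u0,u1=int(sys.argv[5]),int(sys.argv[6])
p=pickle.load(open(f"pics/{nm}.pkl","rb")); g=cv2.imread(f"pics/{nm}raw.png").astype(float)
g2=g[:,:,0]-g[:,:,2]; g=g.mean(2)
n=np.array([-np.sin(np.radians(21.5)),np.cos(np.radians(21.5))])
def edge(ch,us,a,b,sgn,z):
    d=cv2.GaussianBlur(ch,(3,3),0); out=[]
    for u in us:
        gr=sgn*(d[a+1:b+1,u]-d[a-1:b-1,u]); i=int(np.argmax(gr)); 
        o=0.5*(gr[i-1]-gr[i+1])/(gr[i-1]-2*gr[i]+gr[i+1]) if 0<i<len(gr)-1 else 0
        out.append((onz(p,(u,a+i+o),z)[:2]-tcp[:2])@n)
    return np.median(out).round(2),np.std(out).round(2)
print("bar upper edge-18:",edge(g2,range(u0,u1),185,205,1,46))
lift=tcp[2]-36.8
print("body far edge (minus 32):",edge(g,list(range(205,230))+list(range(286,314)),166,182,1,30+lift))
E
python3 rel.py w6 463.6 111.0 70.3 395 490
```

```text
bar upper edge-18: (np.float64(18.4), np.float64(0.74))
body far edge (minus 32): (np.float64(33.2), np.float64(0.03))
```

```bash
python3 -m creep '{"offset":[[-0.0009,0,0.0005],[0,0.008,0],[0,0.006,0],[0,0,0]],"rotation":[[0,0,0],[0,0,0],[0,0,0],[0,0,0]]}'
python3 st.py;python3 snap.py w7; python3 rel.py w7 $(python3 -c "from workcell import env;print(*env.state()['ee_pos'])") 365 450
python3 -m creep '{"offset":[[0,0.003,0],[0,0.003,0],[0,0.003,0]],"rotation":[[0,0,0],[0,0,0],[0,0,0]]}'
python3 st.py
```

```text
time_s: 10.0
ee_pos: [477.5, 115.5, 69.2]
ee_rot: [180.0, 0.0, 111.5]
force: [-0.2, 0.3, -5.4]
gripper_width: 23.9
t 10.1 z 69.1 [-1.7997e+02 -1.0000e-02  1.1154e+02] s 485.54 n -67.42 F s 0.3 n 0.5 z -4.9 T s -0.10 n 0.04 z 0.02 w 24.1
[476.5 115.2  69.1] [-1.7997e+02 -1.0000e-02  1.1154e+02]
bar upper edge-18: (np.float64(19.21), np.float64(0.11))
body far edge (minus 32): (np.float64(33.18), np.float64(0.02))
time_s: 10.52
ee_pos: [485.3, 118.6, 69.3]
ee_rot: [180.0, -0.0, 111.5]
force: [-0.1, 0.3, -5.9]
gripper_width: 24.0
t 10.62 z 69.3 [179.96  -0.   111.53] s 495.23 n -67.51 F s -0.1 n 0.3 z -5.6 T s -0.11 n 0.08 z -0.02 w 23.7
```

Aligned to about 0.1 mm, and no force yet while entering. Easing on.

```bash
python3 -m creep '{"offset":[[0,0.003,0],[0,0.003,0],[0,0.003,0]],"rotation":[[0,0,0],[0,0,0],[0,0,0]]}'; python3 st.py
```

```text
time_s: 11.0
ee_pos: [493.6, 121.9, 69.3]
ee_rot: [180.0, -0.0, 111.5]
force: [-0.1, 0.8, -6.0]
gripper_width: 23.7
t 11.1 z 69.27 [179.96   0.   111.53] s 504.20 n -67.52 F s -0.5 n -0.3 z -4.9 T s -0.07 n -0.01 z 0.00 w 24.0
```

```bash
python3 -m creep '{"offset":[[0,0.003,0],[0,0.003,0],[0,0.003,0]],"rotation":[[0,0,0],[0,0,0],[0,0,0]]}'; python3 st.py
```

```text
time_s: 11.48
ee_pos: [502.0, 125.2, 69.3]
ee_rot: [180.0, -0.0, 111.5]
force: [-0.7, -0.5, -5.3]
gripper_width: 23.8
t 11.57 z 69.3 [179.96   0.   111.53] s 513.22 n -67.50 F s -1.1 n -0.3 z -5.0 T s -0.07 n 0.04 z -0.02 w 23.7
```

```bash
python3 -m creep '{"offset":[[0,0.005,0],[0,0.005,0],[0,0.005,0],[0,0.005,0],[0,0.004,0]],"rotation":[[0,0,0],[0,0,0],[0,0,0],[0,0,0],[0,0,0]]}'; python3 st.py
```

```text
time_s: 12.2
ee_pos: [524.4, 134.1, 69.2]
ee_rot: [180.0, -0.0, 111.5]
force: [0.4, -0.0, -5.4]
gripper_width: 23.7
t 12.3 z 69.26 [179.96  -0.   111.53] s 537.29 n -67.48 F s 0.3 n 0.1 z -5.1 T s -0.18 n 0.08 z 0.04 w 23.5
```

```bash
python3 -m creep '{"offset":[[0,0.005,0],[0,0.005,0],[0,0.005,0],[0,0.005,0],[0,0.004,0]],"rotation":[[0,0,0],[0,0,0],[0,0,0],[0,0,0],[0,0,0]]}'; python3 st.py
```

```text
time_s: 12.92
ee_pos: [546.7, 142.9, 69.2]
ee_rot: [180.0, -0.0, 111.5]
force: [0.1, -0.6, -5.1]
gripper_width: 23.9
t 13.03 z 69.24 [179.97   0.   111.53] s 561.26 n -67.48 F s -0.1 n -0.1 z -5.5 T s -0.11 n 0.04 z 0.07 w 23.8
```

```bash
python3 -m creep '{"offset":[[0,0.005,0],[0,0.005,0],[0,0.005,0],[0,0.005,0],[0,0.003,0]],"rotation":[[0,0,0],[0,0,0],[0,0,0],[0,0,0],[0,0,0]]}'; python3 st.py
```

```text
time_s: 13.65
ee_pos: [568.2, 151.3, 69.2]
ee_rot: [180.0, -0.0, 111.5]
force: [0.4, -0.8, -5.9]
gripper_width: 23.8
t 13.75 z 69.21 [179.98  -0.   111.53] s 584.05 n -67.43 F s -0.4 n 0.0 z -5.2 T s -0.02 n 0.10 z 0.03 w 23.7
```

```bash
python3 -m creep '{"offset":[[0,0.003,0],[0,0.003,0],[0,0.003,0],[0,0.002,0]],"rotation":[[0,0,0],[0,0,0],[0,0,0],[0,0,0]]}'; python3 st.py
```

```text
time_s: 14.25
ee_pos: [578.2, 155.3, 69.3]
ee_rot: [180.0, -0.0, 111.5]
force: [0.4, -0.1, -4.7]
gripper_width: 23.9
t 14.35 z 69.25 [179.98  -0.   111.53] s 594.94 n -67.43 F s -0.2 n -0.4 z -4.9 T s -0.13 n 0.05 z 0.02 w 23.8
```

```bash
python3 -m creep '{"offset":[[0,0.001,0],[0,0.001,0],[0,0.001,0]],"rotation":[[0,0,0],[0,0,0],[0,0,0]]}'; python3 st.py
```

```text
time_s: 14.72
ee_pos: [580.8, 156.3, 69.3]
ee_rot: [180.0, -0.0, 111.5]
force: [-0.6, 0.0, -4.8]
gripper_width: 23.6
t 14.82 z 69.28 [179.99  -0.   111.53] s 597.80 n -67.43 F s -0.1 n 0.3 z -4.4 T s -0.09 n 0.01 z -0.05 w 24.1
```

```bash
python3 -m creep '{"offset":[[0,0.001,0],[0,0.0007,0]],"rotation":[[0,0,0],[0,0,0]]}'; python3 st.py
```

```text
time_s: 15.08
ee_pos: [582.4, 157.0, 69.2]
ee_rot: [180.0, -0.0, 111.5]
force: [0.4, 0.2, -4.5]
gripper_width: 23.8
t 15.18 z 69.27 [179.99  -0.   111.53] s 599.47 n -67.42 F s 0.0 n 0.9 z -5.0 T s -0.06 n 0.02 z -0.03 w 23.9
```

```bash
python3 -m creep '{"offset":[[0,0.0008,0],[0,0.0007,0]],"rotation":[[0,0,0],[0,0,0]]}'; python3 st.py
```

```text
time_s: 15.42
ee_pos: [583.8, 157.5, 69.3]
ee_rot: [180.0, -0.0, 111.5]
force: [-0.7, 0.2, -5.4]
gripper_width: 23.5
t 15.53 z 69.24 [179.99  -0.   111.53] s 600.96 n -67.44 F s -0.0 n 0.4 z -4.3 T s -0.07 n 0.04 z -0.03 w 23.8
```

```bash
python3 -m creep '{"offset":[[0,0.0007,0],[0,0.0006,0]],"rotation":[[0,0,0],[0,0,0]]}'; python3 st.py
```

```text
time_s: 15.78
ee_pos: [585.0, 158.0, 69.3]
ee_rot: [-180.0, -0.0, 111.5]
force: [-1.0, -0.1, -3.8]
gripper_width: 24.2
t 15.88 z 69.25 [-1.7999e+02 -1.0000e-02  1.1153e+02] s 602.11 n -67.41 F s 0.1 n 0.2 z -5.2 T s -0.10 n 0.10 z -0.06 w 23.7
```

```bash
python3 -m creep '{"offset":[[0,0.0006,0],[0,0.0005,0]],"rotation":[[0,0,0],[0,0,0]]}'; python3 st.py
```

```text
time_s: 16.12
ee_pos: [585.0, 158.1, 69.2]
ee_rot: [-179.9, -0.0, 111.5]
force: [-3.0, -0.9, -3.5]
gripper_width: 23.9
t 16.23 z 69.16 [-1.7987e+02 -1.0000e-02  1.1152e+02] s 602.25 n -67.40 F s -3.4 n 0.1 z -2.0 T s -0.16 n 0.80 z -0.11 w 23.5
```

Contact with the stop (−3.4 N). Easing up to about 8 N and holding.

```bash
python3 -m creep '{"offset":[[0,0.0004,0],[0,0.0004,0],[0,0,0]],"rotation":[[0,0,0],[0,0,0],[0,0,0]]}'; python3 st.py
```

```text
time_s: 16.6
ee_pos: [585.0, 158.1, 69.2]
ee_rot: [-179.8, -0.0, 111.5]
force: [-6.1, -2.5, -1.4]
gripper_width: 24.0
t 16.7 z 69.18 [-1.7978e+02 -2.0000e-02  1.1152e+02] s 602.25 n -67.34 F s -5.7 n -0.1 z -0.8 T s -0.17 n 1.23 z -0.12 w 23.9
```

```bash
python3 -m creep '{"offset":[[0,0.0003,0],[0,0.0002,0],[0,0,0]],"rotation":[[0,0,0],[0,0,0],[0,0,0]]}'; python3 st.py
```

```text
time_s: 17.08
ee_pos: [585.1, 158.1, 69.2]
ee_rot: [-179.7, -0.0, 111.5]
force: [-7.2, -2.1, 0.2]
gripper_width: 23.6
t 17.18 z 69.18 [-1.7973e+02 -2.0000e-02  1.1152e+02] s 602.30 n -67.34 F s -7.9 n -0.6 z -0.5 T s -0.19 n 1.37 z -0.13 w 23.7
```

```bash
python3 -m creep '{"offset":[[0,0.0004,0],[0,0,0],[0,0,0],[0,0,0]],"rotation":[[0,0,0],[0,0,0],[0,0,0],[0,0,0]]}'; python3 st.py; python3 snap.py w8
```

```text
time_s: 17.68
ee_pos: [585.1, 158.1, 69.2]
ee_rot: [-179.7, -0.0, 111.5]
force: [-7.5, -3.0, 0.3]
gripper_width: 23.5
t 17.77 z 69.19 [-1.7968e+02 -2.0000e-02  1.1152e+02] s 602.30 n -67.35 F s -8.2 n -0.5 z 0.5 T s -0.26 n 1.49 z -0.14 w 23.9
[585.1 158.1  69.2] [-1.7968e+02 -2.0000e-02  1.1152e+02]
```

View pics/w8.png

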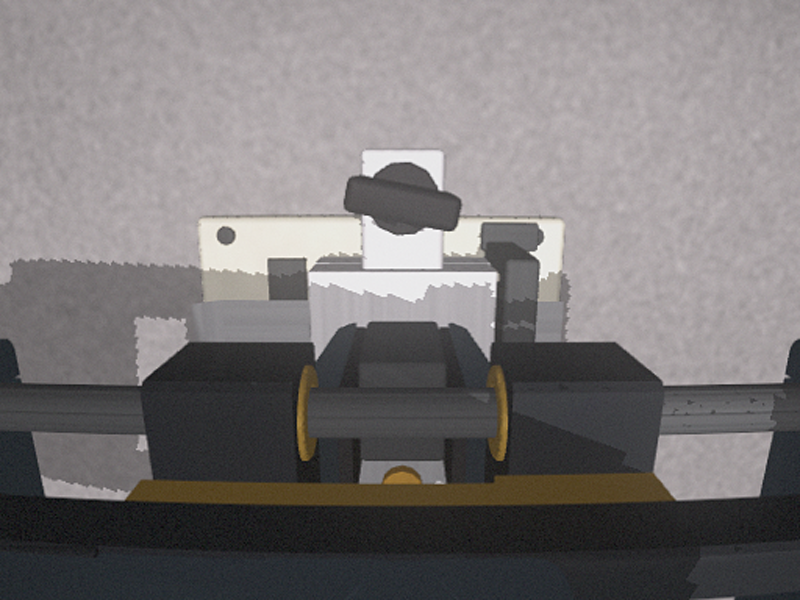

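Seated: the body edge meets the bridge at (497,270), pushing about 8 N with the knob at about 10° clockwise. I'll ease off, release and rise.

```bash
python3 -m creep '{"offset":[[0,-0.0011,0],[0,-0.0011,0],[0,0,0]],"rotation":[[0,0,0],[0,0,0],[0,0,0]]}'; python3 st.py
python3 -m creep '{"offset":[[0,0,0],[0,0,0],[0,0,0],[0,0,0],[0,0,0]],"rotation":[[0,0,0],[0,0,0],[0,0,0],[0,0,0],[0,0,0]]}' 0.35; python3 st.py
```

```text
time_s: 18.2
ee_pos: [585.0, 158.0, 69.1]
ee_rot: [-179.9, -0.0, 111.5]
force: [-4.1, -1.8, -2.7]
gripper_width: 23.6
t 18.3 z 69.08 [-1.7993e+02 -1.0000e-02  1.1152e+02] s 602.22 n -67.42 F s -5.4 n -0.6 z -3.1 T s -0.18 n 0.97 z -0.16 w 23.8
time_s: 18.92
ee_pos: [585.8, 158.2, 69.4]
ee_rot: [180.0, 0.0, 111.5]
force: [-0.4, 0.8, -0.7]
gripper_width: 59.3
t 19.02 z 69.3 [179.98  -0.   111.53] s 602.85 n -67.44 F s -0.2 n 0.2 z -0.7 T s -0.04 n 0.03 z 0.03 w 59.4
```

```bash
python3 -m creep '{"offset":[[0,0,-0.03],[0,0,-0.05],[0,0,-0.04],[0,0,0],[0,0,0]],"rotation":[[0,0,0],[0,0,0],[0,0,0],[0,0,0],[0,0,0]]}'; python3 st.py; python3 snap.py w9
```

```text
time_s: 19.65
ee_pos: [584.9, 158.0, 188.4]
ee_rot: [-179.9, -0.0, 111.5]
force: [-0.4, 0.2, -0.4]
gripper_width: 59.2
t 19.75 z 187.53 [-1.7981e+02 -3.0000e-02  1.1153e+02] s 601.76 n -67.30 F s 0.2 n -0.4 z -0.2 T s -0.09 n 0.07 z -0.04 w 59.1
[584.6 157.9 187.5] [-1.7981e+02 -3.0000e-02  1.1153e+02]
```

View pics/w9.png

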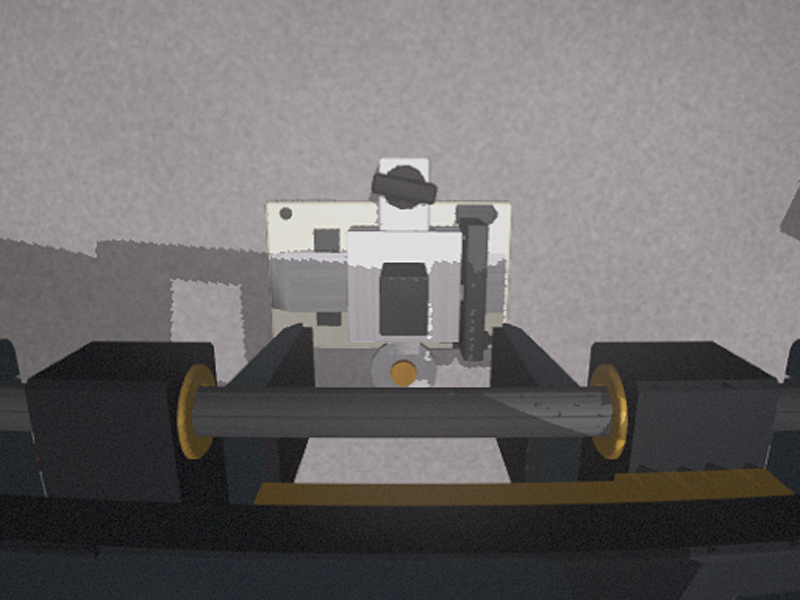

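The carriage stayed at the stop. Knob bar runs from (373,182) to (437,193), centre about (405,187).

```bash
python3 - <<'E'
from h import *
import pickle
p=pickle.load(open("pics/w9.pkl","rb")); im=cv2.imread("pics/w9raw.png")
c=im[95:155,225:295]; cv2.imwrite("pics/w9c.png",cv2.resize(c,None,fx=8,fy=8,interpolation=cv2.INTER_CUBIC))
e=np.array([.9304,.3665]);n=np.array([-.3665,.9304])
a,b=[onz(p,(u*.64,v*.64),93)[:2] for u,v in ((374,182),(436,193))]
print("len",np.linalg.norm(b-a),"ang",np.degrees(np.arctan2((b-a)@n,(b-a)@e)),"s,n",((a+b)/2)@e,((a+b)/2)@n)
w=[onz(p,(u*.64,v*.64),104)[:2] for u,v in ((383,276),(428,276),(426,334),(382,333))]; w=np.mean(w,0); print("stem?",w@e,w@n)
E
```

```text
len 30.421385423759656 ang -9.913022993896067 s,n 603.6317733979964 -9.573487192927615
stem? 603.5069778816534 -65.4119807471483
```

View pics/w9c.png

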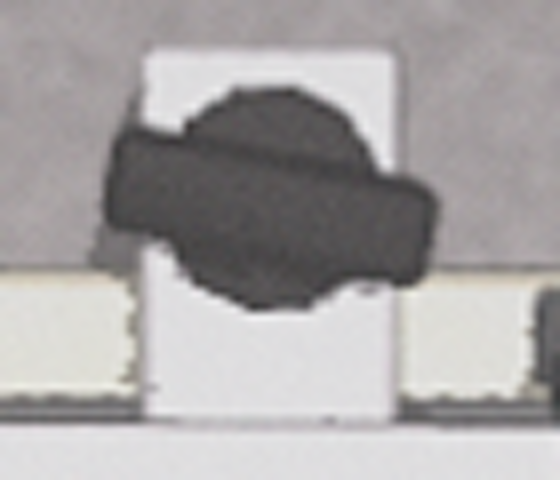

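```bash
python3 -m creep '{"offset":[[0,0,0],[0,0,0],[0,0,0],[0,0,0],[0,0,0]],"rotation":[[0,0,-10],[0,0,-10],[0,0,-10],[0,0,-10],[0,0,-10]]}' 0.6
python3 -m creep '{"offset":[[0,0,0],[0,0,0],[0,0,0],[0.0047,0.0285,0],[0.0047,0.0285,0]],"rotation":[[0,0,-10],[0,0,-10],[0,0,-10],[0,0,0],[0,0,0]]}'
python3 -m creep '{"offset":[[0,0,0.03],[0,0,0],[0,0,0]],"rotation":[[0,0,0],[0,0,0],[0,0,0]]}'
python3 st.py; python3 snap.py w10
```

```text
time_s: 20.42
ee_pos: [585.0, 158.1, 187.9]
ee_rot: [-179.9, -0.1, 161.9]
force: [-0.3, 0.7, -0.8]
gripper_width: 36.8
time_s: 21.05
ee_pos: [564.3, 212.3, 187.9]
ee_rot: [-180.0, -0.1, -168.5]
force: [0.1, 0.3, -0.6]
gripper_width: 36.6
time_s: 21.42
ee_pos: [565.2, 212.0, 159.3]
ee_rot: [-180.0, -0.0, -168.5]
force: [0.6, -0.2, 0.1]
gripper_width: 36.5
t 21.52 z 160.11 [ 1.7998e+02  9.0000e-02 -1.6850e+02] s 603.97 n -10.03 F s -0.1 n -0.1 z -0.3 T s -0.01 n 0.04 z 0.01 w 36.7
[565.6 212.  160.1] [ 1.7998e+02  9.0000e-02 -1.6850e+02]
```

View pics/w10.png

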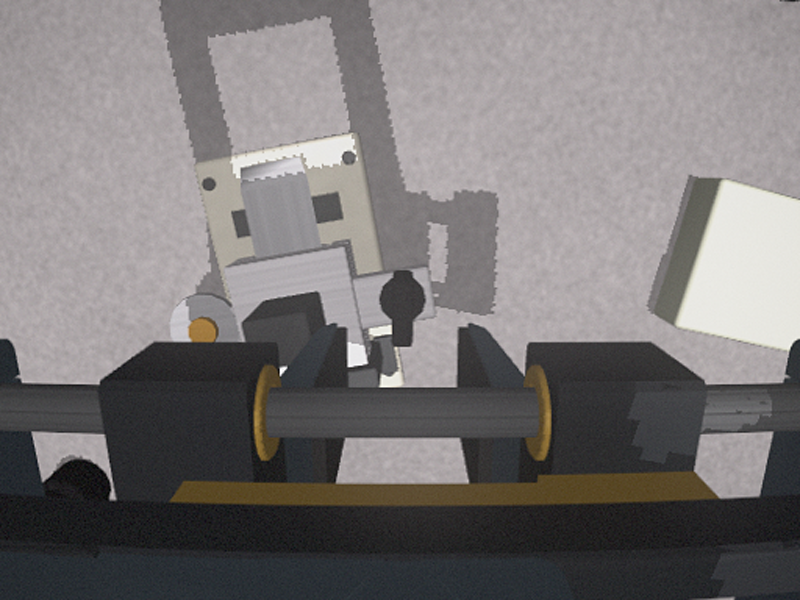

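The knob bar is parallel to the tool x axis and centred between the fingers (column 403). Descending.

```bash
python3 -m creep '{"offset":[[0.0006,0,0.03],[0,0,0.03],[0,0,0],[0,0,0]],"rotation":[[0,0,0],[0,0,0],[0,0,0],[0,0,0]]}'
python3 st.py; python3 snap.py w11
```

```text
time_s: 22.08
ee_pos: [565.4, 212.2, 100.7]
ee_rot: [180.0, 0.1, -168.5]
force: [-0.1, -0.5, -0.1]
gripper_width: 36.4
t 22.18 z 101.01 [ 179.97    0.19 -168.48] s 603.97 n -9.68 F s 0.3 n -0.1 z 0.5 T s 0.02 n -0.01 z -0.05 w 36.3
[565.5 212.4 101. ] [ 179.97    0.19 -168.48]
```

View pics/w11.png

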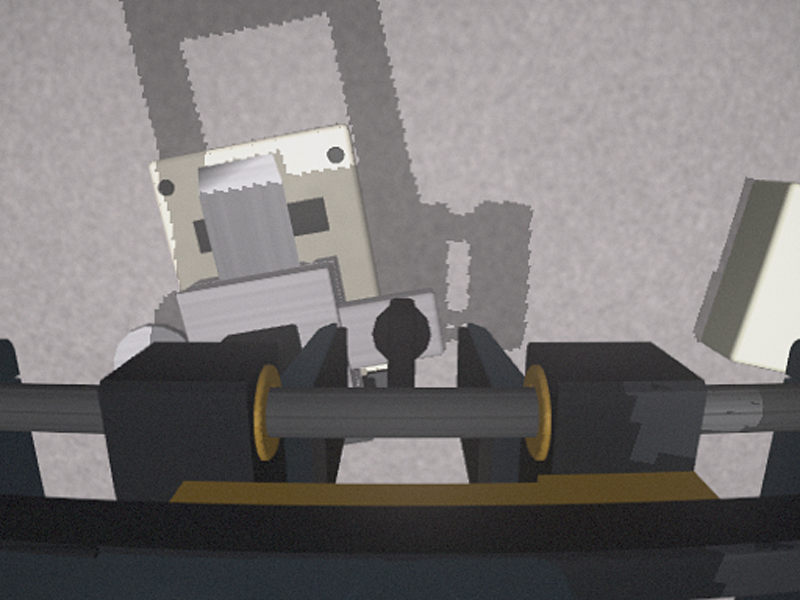

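```bash
python3 -m creep '{"offset":[[0.0008,0,0.012],[0,0,0.01],[0,0,0.01],[0,0,0]],"rotation":[[0,0,0],[0,0,0],[0,0,0],[0,0,0]]}'
python3 st.py; python3 snap.py w12
```

```text
time_s: 22.72
ee_pos: [562.7, 211.6, 65.9]
ee_rot: [-180.0, -0.1, -168.5]
force: [0.2, -1.4, 0.2]
gripper_width: 36.4
t 22.82 z 67.07 [ 1.8000e+02 -1.0000e-02 -1.6847e+02] s 602.03 n -9.40 F s -0.2 n -0.0 z -0.6 T s 0.04 n -0.01 z 0.03 w 36.6
[563.6 211.9  67.1] [ 1.8000e+02 -1.0000e-02 -1.6847e+02]
```

View pics/w12.png

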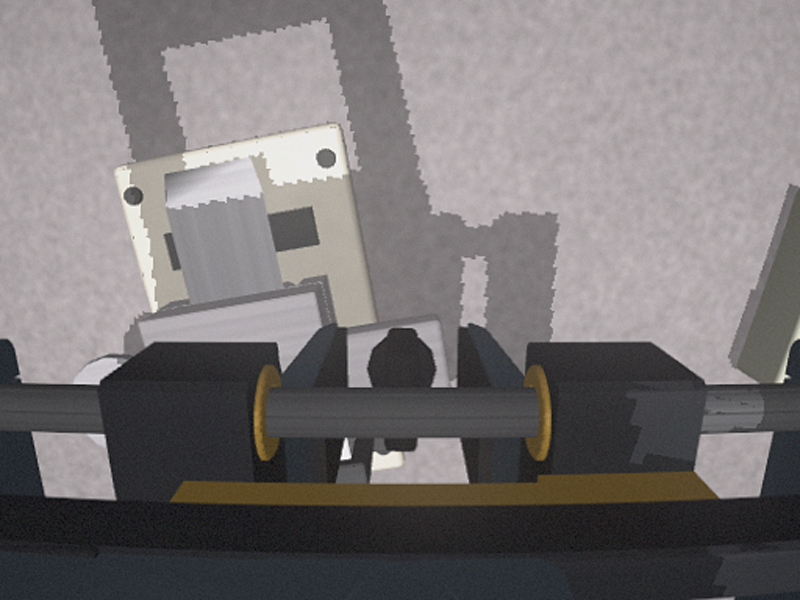

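The bar is between the fingers, nothing touched. Closing on it.

```bash
python3 -m creep '{"offset":[[0,0,-0.001],[0,0,0],[0,0,0],[0,0,0],[0,0,0]],"rotation":[[0,0,0],[0,0,0],[0,0,0],[0,0,0],[0,0,0]]}' 1 25
python3 st.py
```

```text
time_s: 23.5
ee_pos: [563.7, 211.8, 68.5]
ee_rot: [180.0, 0.0, -168.5]
force: [-0.3, 0.2, 1.9]
gripper_width: 9.6
t 23.6 z 68.45 [ 1.8000e+02  2.0000e-02 -1.6847e+02] s 602.08 n -9.47 F s -0.3 n -1.0 z 1.6 T s -0.04 n 0.07 z -0.06 w 9.8
```

```bash
python3 -m creep '{"offset":[[0,0,0],[0,0,0],[0,0,0],[0,0,0]],"rotation":[[0,0,5],[0,0,6],[0,0,6],[0,0,6]]}'
python3 st.py
```

```text
time_s: 24.1
ee_pos: [563.9, 212.0, 68.5]
ee_rot: [180.0, 0.0, 168.4]
force: [-0.2, 0.3, 1.9]
gripper_width: 9.7
t 24.2 z 68.41 [1.7998e+02 2.0000e-02 1.6854e+02] s 602.19 n -9.41 F s -0.2 n 0.5 z 1.4 T s -0.07 n -0.01 z -0.10 w 9.4
```

```bash
python3 -m creep '{"offset":[[0,0,0],[0,0,0],[0,0,0],[0,0,0]],"rotation":[[0,0,6],[0,0,6],[0,0,6],[0,0,4]]}'
python3 st.py
```

```text
time_s: 24.7
ee_pos: [563.9, 212.0, 68.5]
ee_rot: [180.0, 0.0, 146.5]
force: [0.5, -0.6, 1.8]
gripper_width: 9.5
t 24.8 z 68.47 [1.7996e+02 1.0000e-02 1.4662e+02] s 602.21 n -9.32 F s 0.5 n -0.1 z 1.8 T s -0.05 n -0.03 z -0.09 w 9.9
```

```bash
python3 -m creep '{"offset":[[0,0,0],[0,0,0],[0,0,0],[0,0,0]],"rotation":[[0,0,4],[0,0,4],[0,0,4],[0,0,4]]}'
python3 st.py;python3 snap.py w13
```

```text
time_s: 25.3
ee_pos: [563.9, 212.4, 68.5]
ee_rot: [179.9, -0.0, 130.6]
force: [0.1, 1.6, 2.6]
gripper_width: 9.8
t 25.4 z 68.49 [ 1.7994e+02 -3.0000e-02  1.3063e+02] s 602.33 n -8.98 F s 0.1 n 2.5 z 2.3 T s 0.23 n -0.04 z -0.04 w 10.0
[563.7 212.4  68.5] [ 1.7994e+02 -3.0000e-02  1.3063e+02]
```

View pics/w13.png

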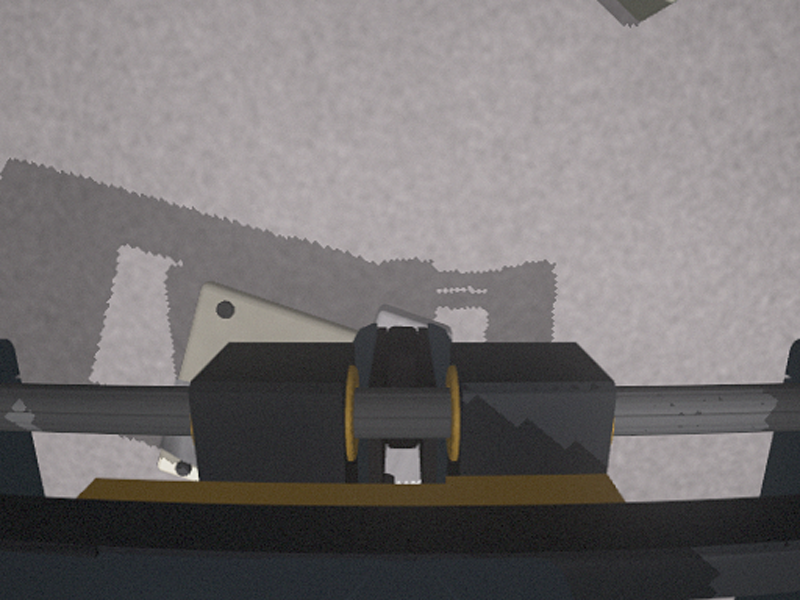

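The knob turns with the jaws and the brass pad is touching now (slight sideways shift). On to the hard end.

```bash
python3 -m creep '{"offset":[[0,0,0],[0,0,0],[0,0,0]],"rotation":[[0,0,3],[0,0,3],[0,0,3]]}'
python3 st.py
```

```text
time_s: 25.82
ee_pos: [563.7, 212.5, 68.5]
ee_rot: [179.9, -0.0, 121.6]
force: [-0.6, 3.4, 2.6]
gripper_width: 10.1
t 25.93 z 68.51 [ 1.7994e+02 -4.0000e-02  1.2163e+02] s 602.32 n -8.92 F s -0.0 n 2.2 z 3.6 T s 0.35 n -0.13 z -0.08 w 9.8
```

```bash
python3 -m creep '{"offset":[[0,0,0],[0,0,0],[0,0,0]],"rotation":[[0,0,2.5],[0,0,2],[0,0,2]]}'
python3 st.py
```

```text
time_s: 26.3
ee_pos: [563.7, 212.5, 68.5]
ee_rot: [179.9, -0.0, 115.0]
force: [0.5, 4.2, 3.4]
gripper_width: 10.0
t 26.4 z 68.49 [ 1.7994e+02 -4.0000e-02  1.1504e+02] s 602.35 n -8.94 F s 1.0 n 4.8 z 4.1 T s 0.77 n -0.25 z 0.17 w 10.0
```

```bash
python3 -m creep '{"offset":[[0,0,0],[0,0,0],[0,0,0]],"rotation":[[0,0,1],[0,0,1],[0,0,0]]}'
python3 st.py
```

```text
time_s: 26.78
ee_pos: [563.9, 212.4, 68.5]
ee_rot: [179.9, -0.0, 113.2]
force: [-0.4, 5.2, 3.4]
gripper_width: 10.0
t 26.88 z 68.49 [ 1.7993e+02 -1.0000e-02  1.1316e+02] s 602.52 n -9.01 F s 1.7 n 4.6 z 4.2 T s 0.88 n -0.31 z 0.81 w 10.1
```

Hard end reached (moment rose to 0.8 N m). Relaxing slightly, opening just enough, and rising.

```bash
python3 -m creep '{"offset":[[0,0,0],[0,0,0]],"rotation":[[0,0,-1],[0,0,0]]}'
python3 st.py
python3 -m creep '{"offset":[[0,0,0],[0,0,0],[0,0,0],[0,0,0]],"rotation":[[0,0,0],[0,0,0],[0,0,0],[0,0,0]]}' 0.6; python3 st.py
```

```text
time_s: 27.12
ee_pos: [563.9, 212.4, 68.5]
ee_rot: [179.9, -0.0, 114.1]
force: [-0.1, 5.7, 3.4]
gripper_width: 10.1
t 27.23 z 68.48 [ 1.7993e+02 -1.0000e-02  1.1412e+02] s 602.52 n -9.01 F s 1.1 n 5.5 z 3.7 T s 0.84 n -0.29 z 0.59 w 9.4
time_s: 27.72
ee_pos: [563.4, 211.5, 68.0]
ee_rot: [-180.0, 0.0, 114.0]
force: [0.3, -0.2, -0.3]
gripper_width: 36.6
t 27.82 z 68.16 [-179.99    0.    114.02] s 601.89 n -9.57 F s -0.2 n 0.4 z -0.3 T s -0.09 n 0.02 z 0.01 w 36.8
```

```bash
python3 -m creep '{"offset":[[0,0,-0.015],[0,0,-0.03],[0,0,-0.04],[0,0,-0.04]],"rotation":[[0,0,0],[0,0,0],[0,0,0],[0,0,0]]}'; python3 -m creep '{"offset":[[-0.05,0,0],[-0.04,0,0],[0,0,0],[0,0,0]],"rotation":[[0,0,0],[0,0,0],[0,0,0],[0,0,0]]}';python3 st.py; python3 snap.py w14
```

```text
time_s: 28.32
ee_pos: [563.6, 211.9, 195.7]
ee_rot: [179.9, 0.0, 114.0]
force: [0.9, 0.9, -0.1]
gripper_width: 36.6
time_s: 28.82
ee_pos: [600.0, 130.1, 193.9]
ee_rot: [180.0, -0.0, 114.0]
force: [-0.1, -0.2, -0.9]
gripper_width: 36.5
t 28.93 z 193.59 [ 1.7998e+02 -2.0000e-02  1.1409e+02] s 605.92 n -98.27 F s -0.3 n 0.8 z 0.2 T s -0.05 n 0.05 z 0.04 w 36.1
[599.8 130.6 193.6] [ 1.7998e+02 -2.0000e-02  1.1409e+02]
```

View pics/w14.png

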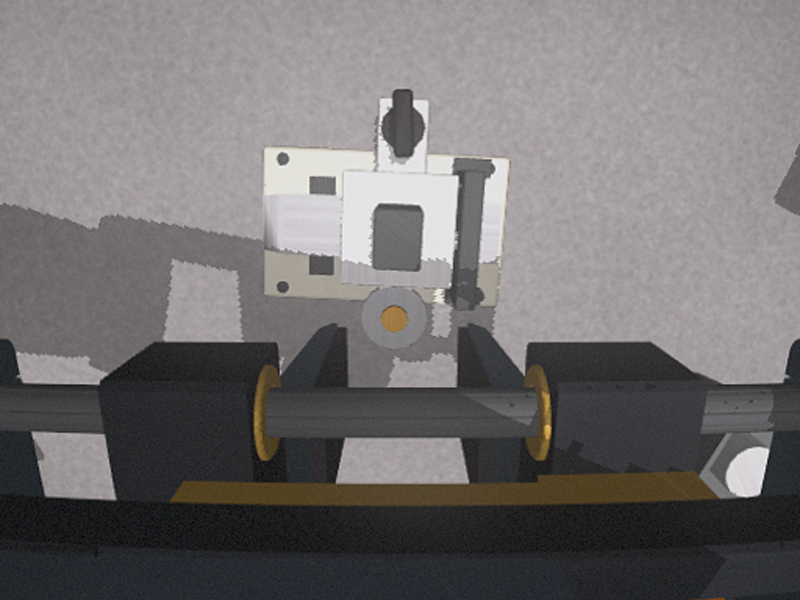

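The knob bar is now across the carriage (vertical at (403,122)), and the body edge at col 458 meets the stop. Numeric check of stem position and knob angle.

```bash
python3 - <<'E'
from h import *
import pickle
p=pickle.load(open("pics/w14.pkl","rb"));im=cv2.imread("pics/w14raw.png")
e=np.array([.9304,.3665]);n=np.array([-.3665,.9304])
def P(c,z): q=onz(p,(c[0]*.64,c[1]*.64),z)[:2]; return np.array([q@e,q@n]).round(1)
s=np.mean([P(c,104) for c in ((374,206),(422,206),(422,269),(375,268))],0); print("stem",s)
a,b=P((403,91),93),P((403,155),93); print("knob ends",a,b,"angle rad",np.arctan2(-(b-a)[1],-(b-a)[0])+0, np.arctan2((a-b)[0],(a-b)[1]))
print("body right edge",P((459,180),62),P((453,280),62),"stop top front",P((464,176),60),P((456,285),60))
cv2.imwrite("pics/w14c.png",cv2.resize(im[50:205,165:330],None,fx=3.6,fy=3.6,interpolation=cv2.INTER_CUBIC))
top=grab_frame("top")[:,:,::-1]; cv2.imwrite("pics/top_end.png",cv2.resize(top,(800,600)))
E
```

```text
stem [603.325 -64.35 ]
knob ends [602.5   4.9] [603.9 -25.1] angle rad 1.6174291611149616 -0.04663283432006504
body right edge [635.3 -36.3] [635.7 -92.5] stop top front [638.2 -34. ] [637.8 -95.7]
```

View pics/w14c.png

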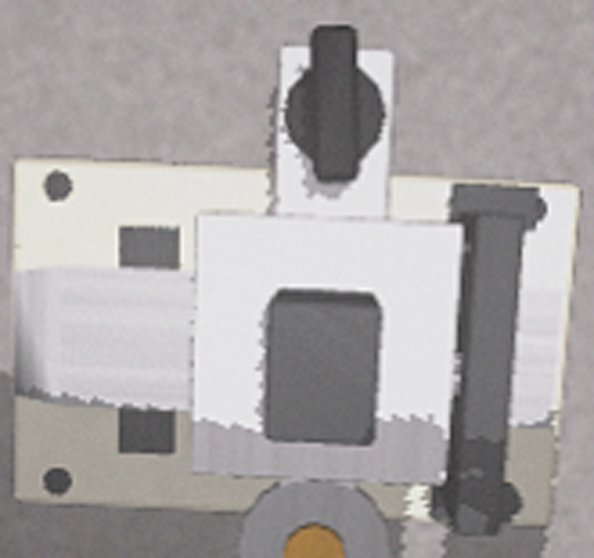

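View pics/top_end.png

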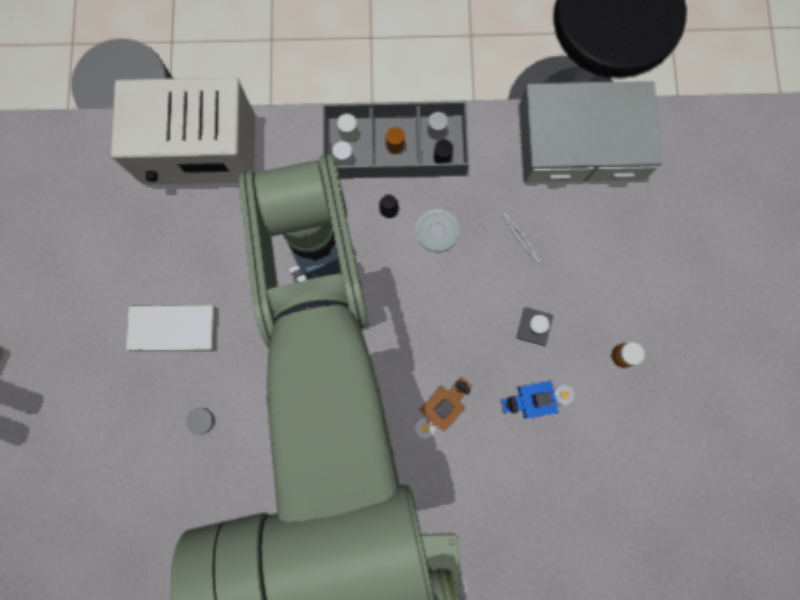

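```bash
python3 -c "
from workcell import env
print(env.job_done()); print(env.state()['time_s'])"
```

```text
the job is handed in; nothing more can be done
None
the job is handed in; nothing more can be done
```

I slid the white carriage onto the dovetail, pressed it against the end stop, turned the knob clockwise to its hard end and let go. I handed it in at about 29 s.

- **Slide-on:** the bar sits about 4 mm to the +y side of the foot's centre line. The carriage went on with about 1 N or less along the rail in the readings I took between moves.
- **Press against the stop:** I reached the stop gradually and held about 6–8 N for roughly a second with the knob still at about 0.17 rad.
- **Knob:** I turned it to about 88° (1.5 rad) by the tool yaw. The moment rose to 0.8 N m there, so it was at the hard end; I then eased off 1° and released it.

**Last checks:**
- The stem is within 0.2 mm along the rail of where it was before clamping, so the carriage has stayed at the stop. It is about 5 mm off the foot's centre line, inside the 9.5 mm limit.
- The knob bar lies across the carriage. The picture gave 1.62 rad, slightly past the 1.5 rad hard end; I put that down to picking pixels by eye.
- The bystanders I could see in the overhead view had not moved, and the gripper was clear of everything.
- Clamping moved the carriage up to about 1 mm sideways, within what the groove play and picture accuracy allow.
- The measured foot came out about 2% short of its given size. I positioned from the bar instead, which measured exactly 36 mm wide.

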